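# Take the folding knife out of its case for display

### The job

Move the sharpening stone off the case and lay it flat, fully on the rubber mat; then swing the case's lid back until it stays open by itself, take out the folding knife and lay it flat, lengthwise, in the free bay of the tray, on the blank card. Leave the lid open, do not drop the stone or the knife, and leave the other things where they are.

Things in the scene. Friction and masses are not known exactly. Their poses are not given: they have to be found in the camera images.
- case: hard clamshell case fixed to the bench, 106 mm (x) by 150 mm (y) by 62 mm high when shut. Origin: centre of its underside; -x is its front, +x its hinged back, z up. Lower shell 40 mm high, walls 5 mm, inner floor 6 mm above the bench; the knife lies inside
- lid (a joint): lid hinge angle in rad: 0 shut, grows as the lid's front goes up and over to the back, stop at 1.9. The lid weighs about 0.13 kg and is almost free on its hinge: left below its balance point (about 1.3) it falls shut, beyond it falls back against the stop at 1.9 and stays open
- lid_tab (a point): on the brass tab that sticks out level from the middle of the lid's front: 34 mm long (from the lid's front edge), 18 mm wide (y), 8 mm thick, 46 mm above the bench when shut. The point lies mid-thickness, mid-width, 22 mm out from the lid's front edge and 128 mm from the hinge axis; it moves with the lid, axes as the case's when shut
- lid_hinge (a point): point on the hinge axis, middle of the case's back edge, 40 mm above the bench; the axis runs along the case's y
- stone_c (a point): centre of the sharpening stone, a flat two-layer grey-brown bar, 150 mm long (its y), 42 mm wide (x), 22 mm high (z), about 0.3 kg; starts lying across the top of the shut case (lid top 62 mm above the bench)
- mat_c (a point): top centre of the flat black rubber mat fixed to the bench, 200 mm long (y), 90 mm wide (x), 3 mm high
- knife_c (a point): centre of the closed folding knife (dark ribbed handle, brass ends), 112 mm long (its y), 28 mm wide (x), 20 mm high (z), about 0.13 kg; starts lying flat on the case's inner floor, roughly along the case's y
- tray: low wooden display tray fixed to the bench, 140 mm (x) by 192 mm (y); floor 4 mm high, walls 10 mm high above the bench; two 5 mm walls along x part it into three bays side by side in y, 62 mm apart, each about 130 mm (x) by 57 mm (y). Origin: centre of its underside
- card_c (a point): top centre of the blank paper card, 100 mm (x, along the bay) by 44 mm (y), 1 mm thick, fixed flat in the middle of the one free bay of the tray, its top 5 mm above the bench
- penknife: closed folding knife with pale wooden handle, 95 x 24 x 18 mm, lying in a bay of the tray, leave alone; origin at the centre of its underside, long axis y
- pruner: closed folding knife with dark wooden handle, 108 x 30 x 22 mm, lying in a bay of the tray, leave alone; origin at the centre of its underside, long axis y
- pliers: dark steel pliers, 190 mm long, 18 mm high, lying; bystander, leave alone; origin at its underside
- spokeshave: dark iron spokeshave, 270 mm long, 38 mm high, lying; bystander, leave alone; origin at its underside
- oil_can: upright brass can, 56 mm diameter, 110 mm high; bystander, leave alone; origin at its underside
- ladle_bowl: steel bowl, 110 mm diameter, 45 mm high; bystander, leave alone; origin at its underside
- wax_jar: upright amber glass jar, 60 mm diameter, 85 mm high; bystander, leave alone; origin at its underside
- weight: upright brass scale weight, 38 mm diameter, 55 mm high, standing on the bench close beside the case; bystander, leave alone; origin at its underside
Not all that is in view belongs to the job. What is shaped like the part that bears stone_c but turquoise is not meant. Of the things shaped like the part that bears mat_c, the black one is meant.

How it is judged:
By the outcome, as a careful person would: the job done as asked, in the order asked, and still so for the second after the job is handed in, with the robot touching nothing.
It also fails if it takes over 72 s, if anything falls off the work surface, if the arm or the gripper's body presses on something with over 40 N, if the wrist force passes 120 N, or if a joint passes its speed limit or range.

### The arm

A 7-joint arm with a two-finger parallel gripper is mounted at the origin on the work surface. World frame = base frame: x ahead of the robot, y to its left, z up, the work surface at z = 0. Lengths are in mm, angles in rad, forces in N, time in s.
With the tool pointing down it reaches from about 425 to 1025 mm from the base axis. Payload 3.6 kg.
Tool frame: the origin (TCP) lies on the centre line of the jaws, within the pads' length; the fingertips stand 19 mm ahead of it and the grasp point (between the pads) is the TCP; z points along the fingers, y is the direction in which the jaws open and shut (so a half turn about z gives the same grasp; the last joint's range is limited). The gripper opens to 85 mm and grips with 20 to 120 N. Pads are 22 mm wide; open, the fingers measure 114 mm over their backs; the gripper's body (76 mm by 85 mm) begins 54 mm behind the grasp point. The pads swing forward as they close: fully open they stand 13 mm farther back than shut.
Start: joints at [1.036, 0.591, 0.048, 1.609, -0.033, 0.943, -0.034], TCP at [309.333, -655.7, 250.302] pointing down, gripper open.
Joint ranges: [-2.69, 2.69], [-0.47, 2.24], [-1.27, 1.36], [0.19, 2.51], [-1.53, 4.68], [0.08, 2.07], [-3.09, 3.09]. Speed limits (rad/s): [2.57, 2.57, 3.14, 3.14, 3.14, 3.14, 3.14].

### API

Orientations are given as a 3x3 rotation matrix whose columns are the frame's x, y, z axes.
In Python, from plant import r gives the robot as it stands. Calls block until the motion is done:
- r.movep(position, orientation): joint-space move of the TCP to a pose.
- r.move_linear(position, max_speed=150, orientation=None): straight line of the TCP; orientation=None keeps the orientation; max_speed is the mean speed in mm/s.
- r.move_joints(angles): joint-space move.
- r.grip(opening, strength=None): opening from 0.0 (shut) to 1.0 (fully open); strength is the grip in N (None keeps the last); returns when the fingers have stopped.
- r.wait(seconds).
- r.inverse_kinematics(position, orientation): joint angles nearest the present ones, or None.
- r.get_obs(): the state.
- r.camera(name): name is "scene" or "side" or "wrist"; returns the picture (384x512x3 uint8, red, green, blue); there is no depth.
- r.get_calibration(name): a dict with "intrinsics" (3x3 intrinsics, pixels), "k1" (the pictures are not rectified: a ray, as slopes to the right and down, at radius r is drawn at 1 + k1 r^2 times it, then the intrinsics apply), "camera_from_world" (4x4, takes a point from world to camera coordinates). Camera axes: x right, y up, looking along -z (the intrinsics and any distortion apply to the point x, -y, -z); pixel columns grow to the right and rows downward; lengths in mm; the calibration is good to about 2 mm. A picture is of the moment at which its call begins: read the wrist's pose just before it. get_calibration takes no time and is no camera call; for the wrist camera it gives the pose at the moment of the call.
A pose or a line that the arm cannot do raises r.PlanningError and nothing moves.
- r.hand_in(): hands the job in, once; it reports no verdict.
Trained networks look in the newest picture that a camera, given by its name, has taken for a name from the list of things; names that differ only in an ending like _2 or _b are one class to them, and where a whole thing is asked for, a point or a joint stands for the part that bears it (a point fixed in the world has none). Each returns a list of dicts, best first, with "conf" (0 to 1); they miss things now and then, are a little off and sometimes report something else, mostly with a low value. They report only what shows in the picture. A call takes as long as a camera call. They do not tell look-alikes from the thing itself.
- r.recognise(camera, name): "at" ([x, y, z] in mm, in world coordinates, good to about 4 mm: the middle of the surface that is visible of it).
The state is a dict: "t": time; "joint_positions": joint angles; "joint_vel": joint speeds; "joint_efforts": joint torques, N m; "tcp_pos": TCP position; "orientation": TCP orientation; "force": force on the tool from outside, world axes, zero at the start; "moment": the same for the moment, N m; "gripper_width": opening from 0.0 (shut) to 1.0 (fully open).
Only numpy, scipy, OpenCV 4.12 (cv2) and the standard library are available. Lean on these libraries where they do the work, as an engineer would, in place of code of your own. Each camera call takes 0.05 s, during which the arm holds its last target.

## Working session

There is one attempt and no reset: what is moved stays moved. The work goes in short steps, each a Python script; the robot and the scene stay as the last script left them, time stands still between calls to the robot, and variables do not carry over. Pictures are saved under pics/ and viewed, and the job is handed in when it is done.

```bash
ls; mkdir -p pics; python3 - <<'E'
from plant import r
import cv2
for c in ["scene","side","wrist"]:
    im=r.camera(c); cv2.imwrite(f"pics/{c}0.png",im[:,:,::-1])
    k=r.get_calibration(c); print(c,k)
    for n in ["case","lid","lid_tab","stone_c","mat_c","tray","card_c","penknife","pruner","weight","pliers","spokeshave","oil_can","ladle_bowl","wax_jar"]:
        try:
            print(n,[( [round(float(v)) for v in d['at']],round(d['conf'],2)) for d in r.recognise(c,n)])
        except Exception as e: print(n,e)
print(r.get_obs()['t'])
E
```

```text
pics
scene {'intrinsics': array([[389.32395186,   0.        , 252.38224531],
       [  0.        , 389.32395186, 188.76054879],
       [  0.        ,   0.        ,   1.        ]]), 'k1': -0.10347072352791874, 'camera_from_world': array([[-5.95962004e-01,  8.03005663e-01,  3.34584834e-03,
         2.67679202e+02],
       [-6.11047792e-01, -4.56193258e-01,  6.46922180e-01,
         2.72000489e+02],
       [ 5.21008528e-01,  3.83496565e-01,  7.62548686e-01,
        -1.40052363e+03],
       [ 0.00000000e+00,  0.00000000e+00,  0.00000000e+00,
         1.00000000e+00]])}
case [([568, 315, 58], 0.68), ([501, 421, 41], 0.36)]
lid [([563, 319, 59], 0.62)]
lid_tab [([559, 320, 60], 0.84)]
stone_c [([532, 308, 84], 0.91), ([348, 233, 22], 0.58)]
mat_c [([309, -277, 2], 0.65), ([516, -270, 4], 0.58), ([561, 316, 67], 0.34)]
tray [([578, 4, 3], 0.59), ([588, 56, 6], 0.53)]
card_c [([585, 55, 7], 0.85)]
penknife [([575, -61, 23], 0.55)]
pruner [([580, 2, 25], 0.58)]
weight [([498, 422, 38], 0.65), ([710, -167, 62], 0.4)]
pliers [([411, 10, 15], 0.88), ([718, 203, 101], 0.7), ([560, 321, 61], 0.26)
[... 1404 characters left out ...]
      , 254.41517091],
       [  0.        , 337.72794665, 187.87694729],
       [  0.        ,   0.        ,   1.        ]]), 'k1': 0.0009397334401998666, 'camera_from_world': array([[ 4.27192070e-01, -9.04160799e-01,  4.29271453e-04,
        -7.24673670e+02],
       [ 8.63039544e-01,  4.07621720e-01, -2.98340877e-01,
         3.95742858e+01],
       [ 2.69573145e-01,  1.27819335e-01,  9.54459290e-01,
        -3.79344836e+02],
       [ 0.00000000e+00,  0.00000000e+00,  0.00000000e+00,
         1.00000000e+00]])}
case []
lid []
lid_tab []
stone_c []
mat_c [([324, -380, 2], 0.55)]
tray []
card_c []
penknife []
pruner []
weight []
pliers []
spokeshave []
oil_can []
ladle_bowl []
wax_jar []
2.4
```

View pics/scene0.png

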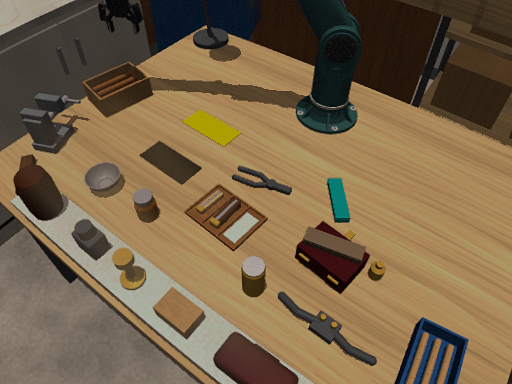

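View pics/side0.png

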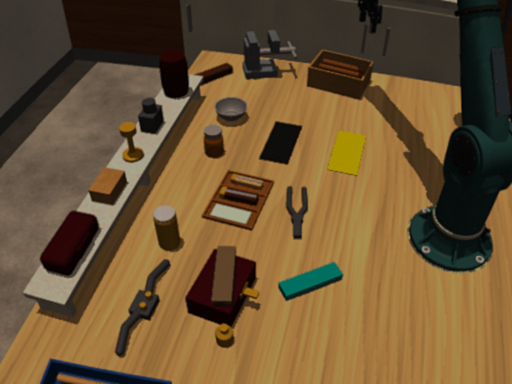

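```bash
cat > h.py <<'E'
import numpy as np, cv2
from plant import r
def save(c,name):
    im=r.camera(c); cv2.imwrite(f"pics/{name}.png",im[:,:,::-1]); return im
def down(a): # tool pointing down, jaw (y) axis direction at world angle a
    y=np.array([np.cos(a),np.sin(a),0]); z=np.array([0,0,-1.]); return np.column_stack([np.cross(y,z),y,z])
def pix(k,P):
    P=np.atleast_2d(P).astype(float); T=k['camera_from_world']; q=P@T[:3,:3].T+T[:3,3]
    s=np.column_stack([q[:,0]/-q[:,2],-q[:,1]/-q[:,2]]); s=s*(1+k['k1']*(s**2).sum(1))[:,None]
    K=k['intrinsics']; return s*[K[0,0],K[1,1]]+K[:2,2]
def unpix(k,uv,z):
    K=k['intrinsics']; d=(np.atleast_2d(uv)-K[:2,2])/[K[0,0],K[1,1]]; s=d.copy()
    for _ in range(20): s=d/(1+k['k1']*(s**2).sum(1))[:,None]
    T=k['camera_from_world']; R=T[:3,:3]; c=-R.T@T[:3,3]
    w=np.column_stack([s[:,0],-s[:,1],-np.ones(len(s))])@R
    return c+w*((z-c[2])/w[:,2])[:,None]
E
python3 - <<'E'
from h import *
o=r.get_obs(); print(o['orientation'],o['t'])
k=r.get_calibration('wrist'); T=k['camera_from_world'];R=T[:3,:3]; c=-R.T@T[:3,3]
print(o['orientation'].__class__, np.array(o['orientation']).T@(c-o['tcp_pos']), np.array(o['orientation']).T@(-R[2]))
for c,z in(("scene",3),):
    S=cv2.imread('pics/%s0.png'%c)
for nm,c,x,y,w,h in [("z1","scene",280,160,120,140),("z2","side",170,230,180,130),("z3","scene",120,120,160,140),("z4","side",190,110,150,130)]:
    S=cv2.imread(f'pics/{c}0.png')[y:y+h,x:x+w]; cv2.imwrite(f'pics/{nm}.png',cv2.resize(S,None,fx=4,fy=4,interpolation=cv2.INTER_CUBIC))
for a in (0,np.pi,np.pi/2,-np.pi/2):
    print(a,r.inverse_kinematics([480,320,330],down(a)))
E
```

```text
[[ 9.04405700e-01  4.26673563e-01  1.28690508e-05]
 [ 4.26673564e-01 -9.04405700e-01 -9.19281771e-06]
 [ 7.71651057e-06  1.38049205e-05 -1.00000000e+00]] 2.4
<class 'numpy.ndarray'> [  75.81900016   -0.53554686 -123.87964323] [-2.98348031e-01  5.68669383e-04  9.54456981e-01]
0 [ 0.02351808  0.46138956 -0.95635363  1.83731032  0.428545    1.06623373
 -1.09730036]
3.141592653589793 [ 0.08639352  0.50436153 -1.06796487  1.83517437  0.49509285  1.10003855
  1.9779194 ]
1.5707963267948966 [ 0.140923    0.55572522 -1.17833263  1.83341575  0.56553877  1.14241419
  0.33654349]
-1.5707963267948966 [-0.17331532  0.3808248  -0.65562926  1.84462884  0.27147554  1.00664963
 -2.51193406]
```

View pics/z1.png

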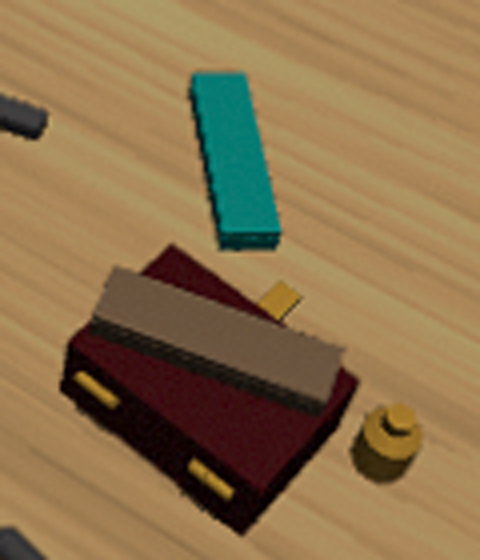

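View pics/z2.png

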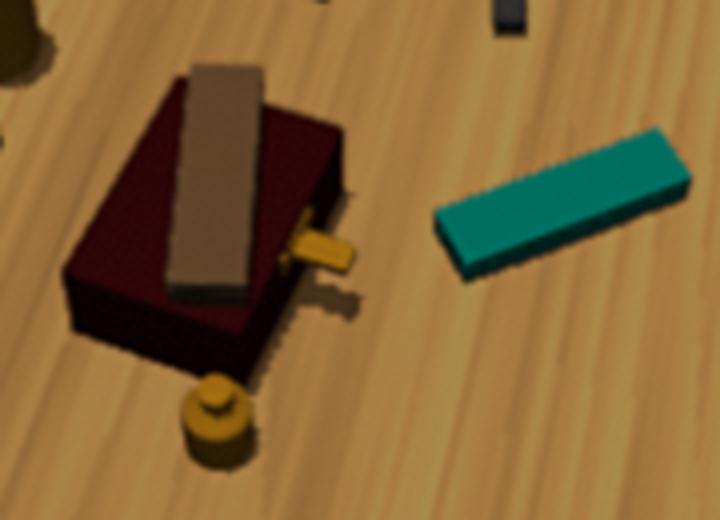

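View pics/z3.png

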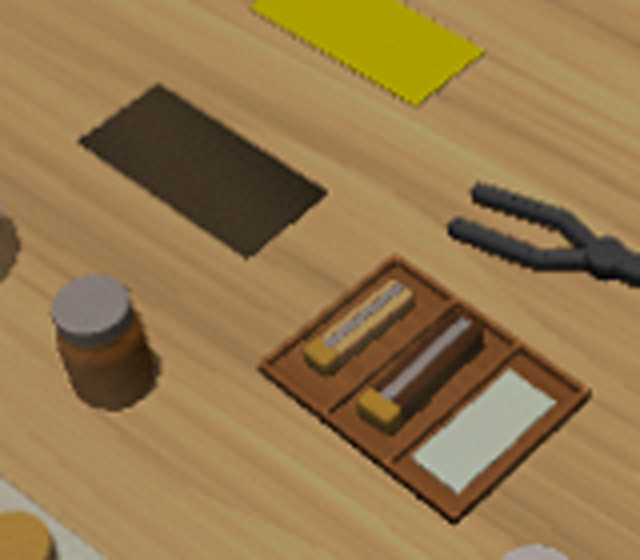

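View pics/z4.png

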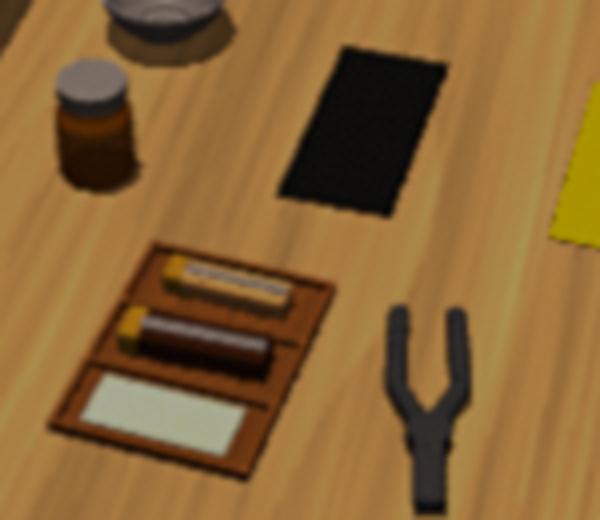

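```bash
python3 - <<'E'
from h import *
off={"scene1":(280,160),"side1":(170,230),"scene2":(120,120),"side2":(190,110)}
D={"case":(62,"1",[(240,490),(357,381),(172,246),(68,342)],[(66,272),(240,335),(342,130),(185,78)]),
"stone":(84,"1",[(116,267),(343,349),(323,402),(95,320)],[(264,68),(245,288),(168,286),(190,66)]),
"tab":(50,"1",[(300,297),(281,283)],[(345,272),(355,250)]),
"mat":(3,"2",[(158,85),(327,192),(248,258),(80,141)],[(447,65),(388,215),(278,193),(345,47)]),
"tray":(10,"2",[(397,256),(591,393),(455,520),(260,366)],[(334,287),(246,477),(50,427),(154,243)]),
"card":(5,"2",[(515,370),(556,404),(460,493),(413,453)],[(246,407),(222,456),(80,418),(103,373)])}
for n,(z,s,a,b) in D.items():
    for c,p in (("scene",a),("side",b)):
        k=r.get_calibration(c); uv=(np.array(p)+.5)/4-.5+off[c+s]
        w=unpix(k,uv,z)[:,:2]; print(n,c,w.round(0).tolist(),w.mean(0).round(1))
        if len(w)==4:
            e=(w[1]-w[0]+w[2]-w[3])/2; f=(w[3]-w[0]+w[2]-w[1])/2
            print('   e',np.hypot(*e).round(0),np.degrees(np.arctan2(e[1],e[0])).round(1),'f',np.hypot(*f).round(0),np.degrees(np.arctan2(f[1],f[0])).round(1))
E
```

```text
case scene [[597.0, 364.0], [489.0, 388.0], [468.0, 243.0], [571.0, 228.0]] [531.2 305.7]
   e 107.0 169.6 f 142.0 -99.4
case side [[586.0, 377.0], [484.0, 392.0], [465.0, 246.0], [563.0, 231.0]] [524.8 311.6]
   e 101.0 171.6 f 147.0 -98.1
stone scene [[519.0, 228.0], [488.0, 372.0], [529.0, 379.0], [561.0, 238.0]] [524.2 304.4]
   e 146.0 102.3 f 42.0 11.7
stone side [[515.0, 230.0], [485.0, 377.0], [524.0, 386.0], [557.0, 239.0]] [520.4 307.9]
   e 150.0 102.0 f 41.0 12.5
tab scene [[445.0, 328.0], [443.0, 313.0]] [444.  320.6]
tab side [[442.0, 332.0], [441.0, 316.0]] [441.6 324.1]
mat scene [[467.0, -378.0], [475.0, -181.0], [562.0, -183.0], [552.0, -381.0]] [ 513.9 -280.7]
   e 198.0 87.4 f 87.0 -2.0
mat side [[465.0, -375.0], [475.0, -179.0], [559.0, -184.0], [550.0, -378.0]] [ 512.  -278.9]
   e 195.0 87.2 f 85.0 -2.7
tray scene [[497.0, -90.0], [514.0, 100.0], [652.0, 88.0], [635.0, -101.0]] [574.5  -0.7]
   e 190.0 85.0 f 138.0 -5.0
tray side [[495.0, -85.0], [511.0, 104.0], [646.0, 93.0], [631.0, -99.0]] [570.7   3.4]
   e 191.0 85.3 f 136.0 -5.3
card scene [[527.0, 43.0], [533.0, 84.0], [631.0, 76.0], [625.0, 30.0]] [578.9  58.3]
   e 44.0 81.7 f 98.0 -6.3
card side [[527.0, 39.0], [532.0, 86.0], [631.0, 76.0], [629.0, 32.0]] [579.8  58.3]
   e 45.0 85.8 f 101.0 -4.8
```

```bash
python3 - <<'E'
from h import *
a=np.radians(12.2)
R=down(a) ; 
q=[r.inverse_kinematics([522.3,306,230],down(x)) for x in (a,a+np.pi,a-np.pi)]
for x in q: print(x)
r.movep([522.3,306,230],R); r.grip(0.8,60)
k=r.get_calibration('wrist'); im=save('wrist','w1').copy()
c,s=np.cos(a),np.sin(a)
P=[[522.3+u*c-v*s,306+u*s+v*c,84] for u,v in((-21,-75),(21,-75),(21,75),(-21,75))]
cv2.polylines(im,[np.round(pix(k,P)).astype(int)],True,(0,255,0),1)
cb=np.radians(-9); c,s=np.cos(cb),np.sin(cb)
P=[[528.5+u*c-v*s,308.5+u*s+v*c,62] for u,v in((-53,-75),(53,-75),(53,75),(-53,75))]
cv2.polylines(im,[np.round(pix(k,P)).astype(int)],True,(255,255,0),1)
cv2.imwrite('pics/w1o.png',im[:,:,::-1]); print(r.get_obs()['t'])
E
```

```text
[-0.04676176  0.58153634 -0.80506174  1.87970881  0.527117    0.90620954
 -0.89398018]
[ 0.10028526  0.69086287 -1.07189929  1.87408179  0.71497106  1.02261725
  2.07451825]
[ 0.10028526  0.69086287 -1.07189929  1.87408179  0.71497106  1.02261725
  2.07451825]
6.2
```

View pics/w1o.png

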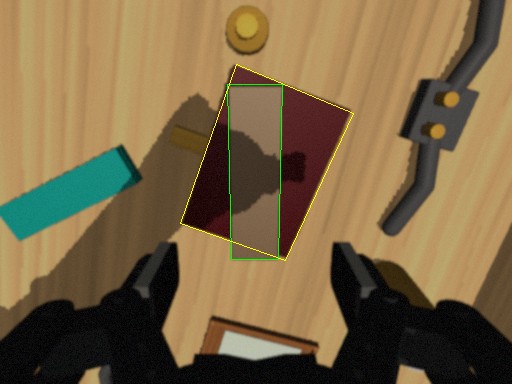

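The overlay fits: the stone (green) at about (256,172) and the case (yellow) lie on their drawn outlines within about 2 px. I'll grasp now.

```bash
python3 - <<'E'
from h import *
r.move_linear([522.3,306,88],150); print(r.get_obs()['force'])
r.grip(0.0,80); o=r.get_obs(); print(o['gripper_width'],o['force'],o['t'])
r.move_linear([522.3,306,230],150); o=r.get_obs(); print(o['gripper_width'],o['force'],o['t'])
save('scene','s2'); save('wrist','w2')
b=np.radians(-2.5)
for x in (b,b+np.pi): print(r.inverse_kinematics([513,-280,230],down(x)))
E
```

```text
[0.87316509 0.29718874 0.17283904]
0.46877925836160705 [-0.81388651 -0.75883829  4.77509708] 7.6667
0.4711636734304628 [ 0.08480869  0.17792375 -4.37665311] 8.7667
[ 0.96181415  0.53967241 -0.7575128   1.92665624  0.48251336  0.86474976
 -0.09104006]
[ 1.22446486  0.77029635 -1.25877293  1.91706479  0.83291688  1.10999941
  2.71914883]
```

View pics/w2.png

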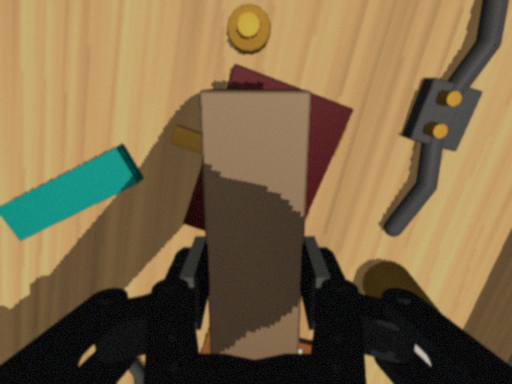

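View pics/s2.png

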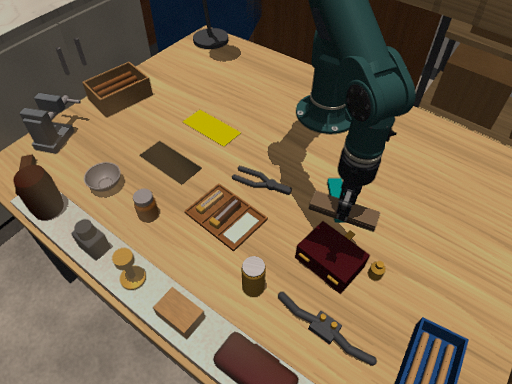

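```bash
python3 - <<'E'
from h import *
R=down(np.radians(-2.5))
r.movep([513,-280,200],R)
r.move_linear([513,-280,45],150)
r.move_linear([513,-280,31],50); print(r.get_obs()['force'])
for z in (30,29,28.3):
    r.move_linear([513,-280,z],25); f=r.get_obs()['force']; print(z,f)
    if f[2]>0: break
r.grip(0.65); o=r.get_obs(); print(o['gripper_width'],o['force'],o['t'])
r.move_linear([513,-280,140],150)
k=r.get_calibration('wrist');save('wrist','w3'); save('side','d3');print(r.get_obs()['t'])
E
```

```text
[ 0.04619778  0.30078838 -3.34722742]
30 [-1.66537851  0.42157949  3.54652751]
0.6485741052803659 [-0.26210588 -0.23412062 -0.82404454] 13.1417
14.125
```

View pics/w3.png

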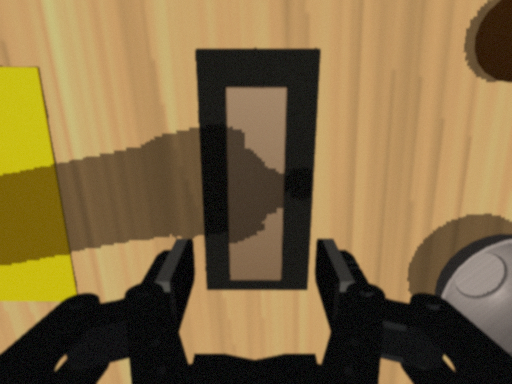

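View pics/d3.png

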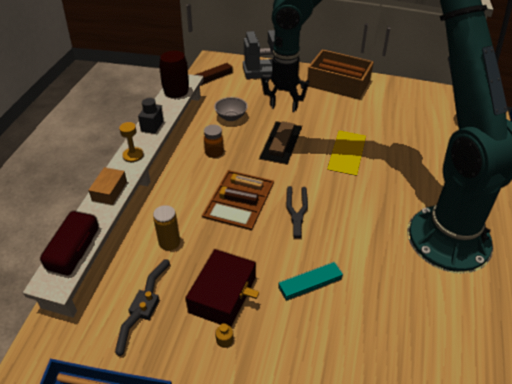

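The stone lies flat, well inside the black mat: stone at x 226–287, y 87–280 px; mat at x 197–318, y 48–290 px. Next I'll plan the lid arc.

```bash
cat >> h.py <<'E'
CC=np.array([528.5,308.5,0]); CY=np.radians(-9)
RC=np.array([[np.cos(CY),-np.sin(CY),0],[np.sin(CY),np.cos(CY),0],[0,0,1]])
def lidpose(th,phi,out=78,back=8,flip=1):
    # tab point in case frame, lid rotated th about hinge
    hx,hz=53,40; dx,dz=-out-hx,6
    p=np.array([hx+dx*np.cos(th)+dz*np.sin(th),0,hz-dx*np.sin(th)+dz*np.cos(th)])
    z=np.array([np.sin(phi),0,-np.cos(phi)]); y=np.array([0,flip,0.])
    R=np.column_stack([np.cross(y,z),y,z])
    return CC+RC@(p-back*z), RC@R
E
python3 - <<'E'
from h import *
for flip in (1,-1):
  for p0 in (60,45,30,15):
    out=[]
    for th,f in ((0,0),(.5,.33),(1.,.67),(1.5,1)):
        for p1 in ((-10,-25,-40) if th else (0,)):
            q=r.inverse_kinematics(*lidpose(th,np.radians(p0+(p1-p0)*f),flip=flip)); out.append('-' if q is None else np.round(q,2).tolist() if th in(0,1.5) and p1 in(0,-25) else 'ok')
    print(flip,p0,out)
print(lidpose(0,.8),lidpose(1.5,-.4))
E
```

```text
1 60 [[-0.52, 1.2, -0.89, 2.37, 1.92, 1.88, -1.47], 'ok', 'ok', 'ok', 'ok', 'ok', 'ok', 'ok', [0.14, 0.99, -1.09, 1.56, 0.5, 1.33, 0.41], 'ok']
1 45 [[-0.32, 1.14, -1.08, 2.35, 1.87, 1.67, -1.24], 'ok', 'ok', 'ok', 'ok', 'ok', 'ok', 'ok', [0.14, 0.99, -1.09, 1.56, 0.5, 1.33, 0.41], 'ok']
1 30 [[-0.21, 1.01, -1.08, 2.29, 1.74, 1.29, -1.04], 'ok', 'ok', 'ok', 'ok', 'ok', 'ok', 'ok', [0.14, 0.99, -1.09, 1.56, 0.5, 1.33, 0.41], 'ok']
1 15 [[-0.87, 0.67, 0.07, 2.23, 1.08, 0.19, -0.46], 'ok', 'ok', 'ok', 'ok', 'ok', 'ok', 'ok', [0.14, 0.99, -1.09, 1.56, 0.5, 1.33, 0.41], 'ok']
-1 60 [[-0.79, 1.03, -0.51, 2.39, 1.88, 1.52, 1.51], 'ok', 'ok', 'ok', 'ok', 'ok', 'ok', 'ok', [-0.24, 0.75, -0.33, 1.58, -0.05, 1.18, -2.23], 'ok']
-1 45 [[-0.83, 0.84, -0.33, 2.37, 1.89, 1.02, 1.62], 'ok', 'ok', 'ok', 'ok', 'ok', 'ok', 'ok', [-0.24, 0.75, -0.33, 1.58, -0.05, 1.18, -2.23], 'ok']
-1 30 [[-0.98, 0.72, 0.04, 2.32, 1.88, 0.46, 1.75], 'ok', 'ok', 'ok', 'ok', 'ok', 'ok', 'ok', [-0.24, 0.75, -0.33, 1.58, -0.05, 1.18, -2.23], 'ok']
-1 15 [[-1.11, 0.72, 0.41, 2.24, -0.58, 0.09, -1.96], 'ok', 'ok', 'ok', 'ok', 'ok', 'ok', 'ok', [-0.24, 0.75, -0.33, 1.58, -0.05, 1.18, -2.23], 'ok']
(array([445.79211546, 321.599642  ,  51.57365367]), array([[-0.68812909,  0.15643447,  0.70852425],
       [ 0.10898894,  0.98768834, -0.11221922],
       [-0.71735609,  0.        , -0.69670671]])) (array([580.68327219, 300.23498164, 178.46475441]), array([[-0.9097212 ,  0.15643447, -0.38462396],
       [ 0.14408568,  0.98768834,  0.06091845],
       [ 0.38941834,  0.        , -0.92106099]]))
```

```bash
python3 - <<'E'
from h import *
r.move_linear([513,-280,240],250)
p,R=lidpose(0,np.radians(45)); z=R[:,2]
r.movep([460,180,260],down(np.radians(81+0)))
r.movep(p-90*z,R); r.grip(0.5,30)
o=r.get_obs();print(o['tcp_pos'],o['t'],o['joint_positions'])
k=r.get_calibration('wrist');im=save('wrist','w4').copy()
P=[CC+RC@np.array([u,v,w]) for u,v,w in((-53,-9,50),(-87,-9,50),(-87,9,50),(-53,9,50))]
cv2.polylines(im,[np.round(pix(k,P)).astype(int)],True,(0,255,0),1)
cv2.imwrite('pics/w4o.png',im[:,:,::-1])
save('side','d4')
E
```

```text
[383.59775654 331.0691207  115.4973763 ] 18.15 [-0.7350679   0.74958957 -0.65535462  2.41594774  1.66090274  1.19992129
 -1.40267351]
```

View pics/w4o.png

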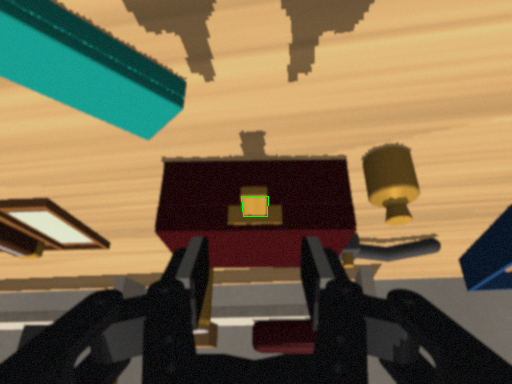

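View pics/d4.png

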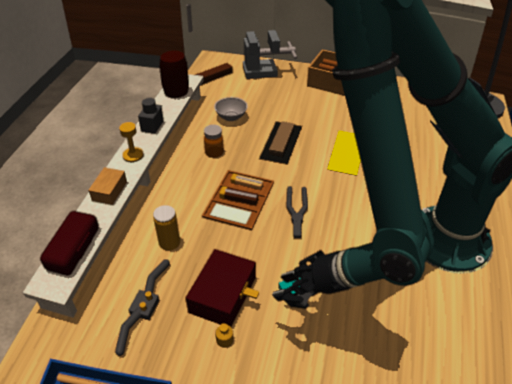

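The tab, at about (255,205) px, sits in its drawn outline and is centred between the fingers. I'll move in and grip it.

```bash
python3 - <<'E'
from h import *
p,R=lidpose(0,np.radians(45))
r.move_linear(p,100); print(r.get_obs()['force'])
r.grip(0,30); o=r.get_obs(); print(o['gripper_width'],o['force'],o['t'],o['joint_positions'])
save('wrist','w5'); save('side','d5')
E
```

```text
[-2.38179509e-04  5.80761911e-02  2.51354610e-01]
0.20234093896137323 [-3.52220238 -1.93200565  4.71421831] 19.6333 [-0.65067381  0.88644476 -0.5690583   2.36813029  1.86605899  1.20202033
 -1.43097748]
```

View pics/w5.png

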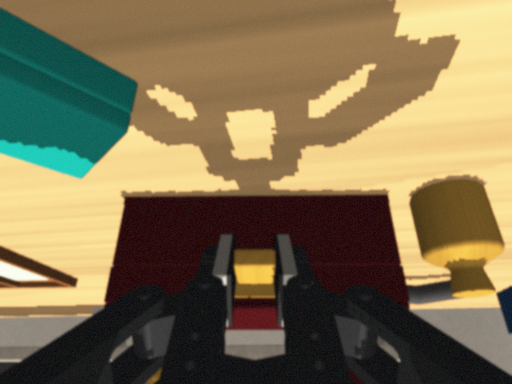

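View pics/d5.png

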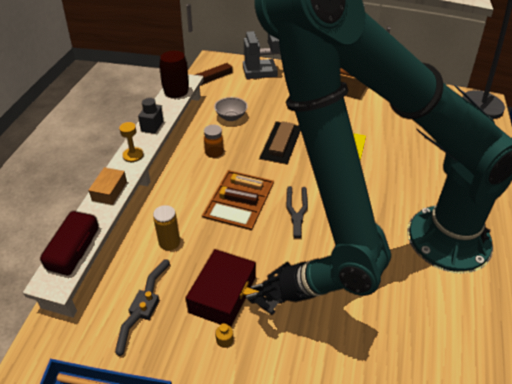

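```bash
python3 - <<'E'
from h import *
N=9
for i in range(1,N+1):
    f=i/N; th=1.53*f
    try: r.move_linear(*[lidpose(th,np.radians(45-70*f))[0]],130,lidpose(th,np.radians(45-70*f))[1])
    except r.PlanningError as e: print('plan',i,e); break
    o=r.get_obs(); print(round(th,2),np.round(o['force'],1),round(o['gripper_width'],2),np.round(o['joint_positions'],2),round(o['t'],1))
    if np.linalg.norm(o['force'])>30: break
save('side','d6'); save('wrist','w6')
E
```

```text
0.17 [-1.8 -1.  -1.5] 0.2 [-0.55  0.78 -0.61  2.34  1.78  1.01 -1.25] 20.1
0.34 [-2.3 -2.5 -0.9] 0.2 [-0.46  0.7  -0.63  2.28  1.62  0.83 -1.01] 20.4
0.51 [-1.8 -0.4 -1.3] 0.2 [-0.36  0.64 -0.66  2.21  1.38  0.71 -0.7 ] 20.8
0.68 [ 0.1  0.2 -2.4] 0.2 [-0.23  0.64 -0.73  2.12  1.11  0.7  -0.35] 21.3
0.85 [ 1.9  1.4 -3.7] 0.2 [-0.09  0.68 -0.84  2.02  0.88  0.78 -0.07] 21.7
1.02 [ 2.2  1.5 -4.2] 0.2 [ 0.01  0.74 -0.92  1.91  0.72  0.89  0.13] 22.0
1.19 [ 2.   3.  -6.4] 0.2 [ 0.07  0.81 -0.98  1.8   0.61  1.02  0.28] 22.3
1.36 [ 2.2  4.2 -7.9] 0.2 [ 0.1   0.88 -1.01  1.68  0.52  1.16  0.38] 22.6
1.53 [ 1.2  5.3 -6.6] 0.2 [ 0.12  0.96 -1.02  1.56  0.45  1.3   0.46] 23.0
```

View pics/d6.png

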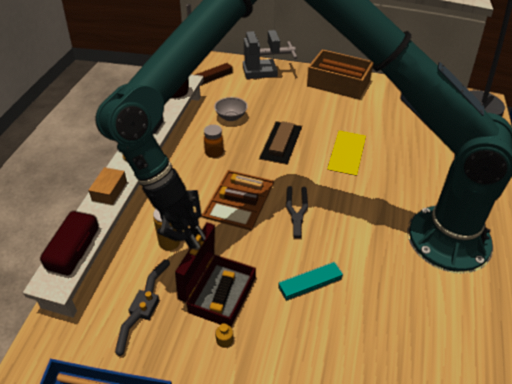

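View pics/w6.png

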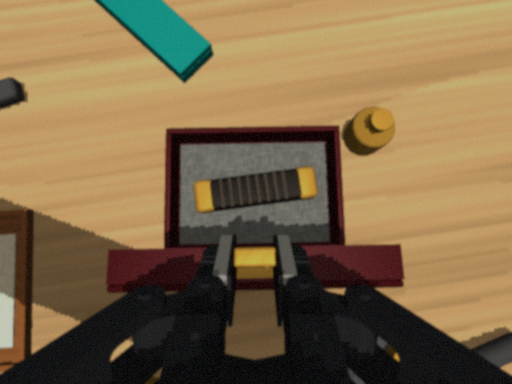

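```bash
python3 - <<'E'
from h import *
k=r.get_calibration('wrist')
w=unpix(k,[(194,182),(315,168),(317,196),(197,212)],26)[:,:2]; print(w, w.mean(0), [RC[:2,:2].T@(x-CC[:2]) for x in [w.mean(0)]])
e=(w[1]-w[0]+w[2]-w[3])/2; f=(w[3]-w[0]+w[2]-w[1])/2
print(np.hypot(*e),np.degrees(np.arctan2(e[1],e[0])),np.hypot(*f),np.degrees(np.arctan2(f[1],f[0])))
for th,ph in ((1.67,-29),(1.8,-32)):
    p,R=lidpose(th,np.radians(ph)); r.move_linear(p,120,R); o=r.get_obs(); print(o['force'].round(1),o['t'])
r.grip(0.45); R=r.get_obs()['orientation']; p=r.get_obs()['tcp_pos']
r.move_linear(p-np.array(R)[:,2]*70,200)
save('side','d7'); save('wrist','w7'); print(r.get_obs()['t'],r.get_obs()['tcp_pos'])
E
```

```text
[[513.60344408 258.48061075]
 [517.48597203 366.58292099]
 [542.44168438 363.92599413]
 [540.32892306 257.65120887]] [528.46500589 311.66018368] [array([-0.52892492,  3.11580229])]
107.23045575865132 88.3980785767796 25.899324437964506 -3.8592327889172746
[-0.6  5.8 -5.7] 23.375
[-1.7  5.3 -5. ] 23.6667
24.6083 [654.8191824  287.39065151 231.16648886]
```

View pics/d7.png

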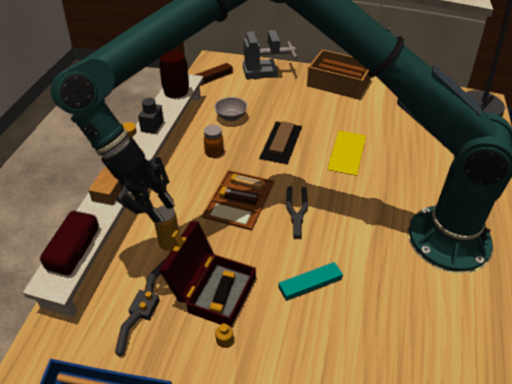

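View pics/w7.png

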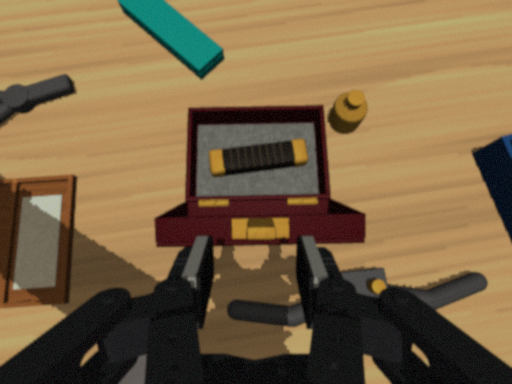

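```bash
python3 - <<'E'
from h import *
a=np.radians(-2.3)
r.movep([528.5,311.7,215],down(a)); r.grip(0.58,50)
k=r.get_calibration('wrist'); im=save('wrist','w8').copy()
c,s=np.cos(a),np.sin(a)
P=[[528.5+u*c-v*s,311.7+u*s+v*c,26] for u,v in((-14,-56),(14,-56),(14,56),(-14,56))]
cv2.polylines(im,[np.round(pix(k,P)).astype(int)],True,(0,255,0),1)
cv2.imwrite('pics/w8o.png',cv2.resize(im[40:280,120:400,::-1],None,fx=2.5,fy=2.5))
o=r.get_obs();print(o['t'],o['joint_positions'])
for b in (84.5,-95.5): print(r.inverse_kinematics([579.3,58.3,150],down(np.radians(b))))
E
```

```text
26.325 [-0.22597005  0.54368915 -0.53880034  1.88005035  0.37149704  0.81844632
 -0.99947538]
[ 0.41779152  0.70067605 -0.86927609  1.98465157  0.74634192  0.81155621
  0.59027231]
[-0.10616794  0.54803441 -0.09926291  2.00742979  0.09289293  0.59031684
 -1.93499967]
```

View pics/w8o.png

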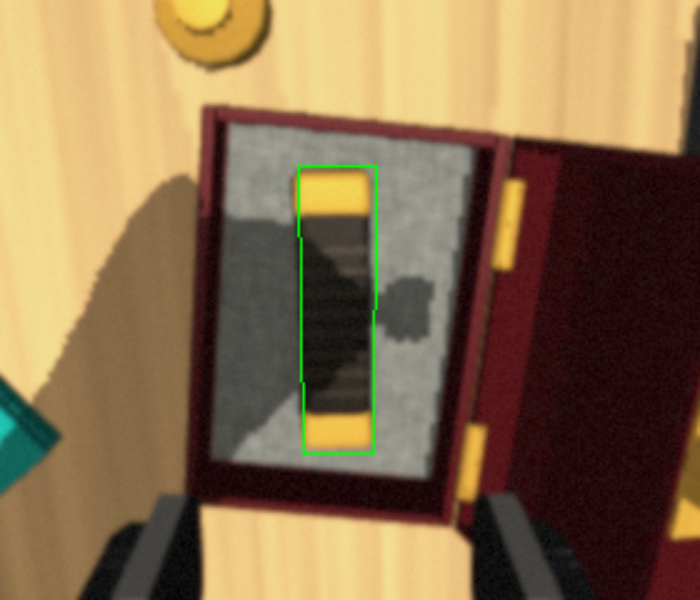

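```bash
python3 - <<'E'
from h import *
R=down(np.radians(-1.3))
r.move_linear([527.5,311.2,80],180,R); r.move_linear([527.5,311.2,32],80); print(r.get_obs()['force'])
r.grip(0,60); o=r.get_obs(); print(o['gripper_width'],o['force'],o['t'])
r.move_linear([527.5,311.2,45],60)
o=r.get_obs(); print(o['gripper_width'],o['force'])
r.move_linear([527.5,311.2,190],180)
o=r.get_obs(); print(o['gripper_width'],o['force'],o['t'])
save('wrist','w9');save('side','d9')
E
```

```text
[-0.60512113  0.26431282  0.04919549]
0.3099903265151061 [ 0.33729595 -0.6382629   4.65580696] 28.3
0.30635899155477214 [-0.32827982  1.47576105 -1.76476303]
0.30706883716233824 [-0.2248392  -0.49115712 -3.0040762 ] 29.625
```

View pics/w9.png

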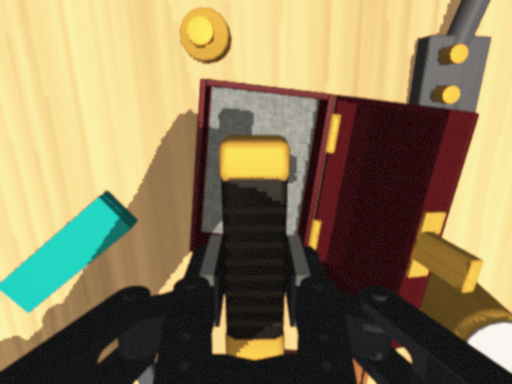

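View pics/d9.png

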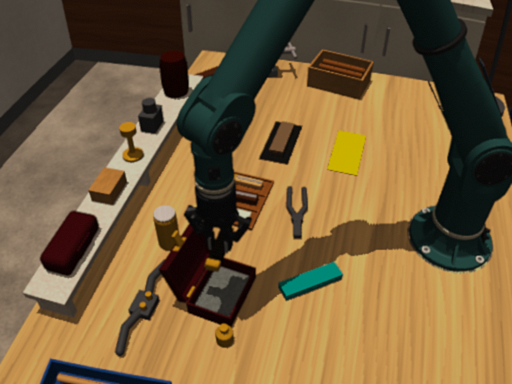

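```bash
python3 - <<'E'
from h import *
r.move_linear([520,300,245],200)
b=np.radians(-95.3)
r.movep([579.3,58.3,245],down(b)); r.move_linear([579.3,58.3,110],180)
k=r.get_calibration('wrist'); im=save('wrist','w10').copy()
t=np.radians(-5.3); c,s=np.cos(t),np.sin(t)
P=[[579.3+u*c-v*s,58.3+u*s+v*c,5] for u,v in((-50,-22),(50,-22),(50,22),(-50,22))]
cv2.polylines(im,[np.round(pix(k,P)).astype(int)],True,(255,0,0),1)
cv2.imwrite('pics/w10o.png',im[:,:,::-1]); save('side','d10'); print(r.get_obs()['t'])
E
```

```text
32.1417
```

View pics/w10o.png

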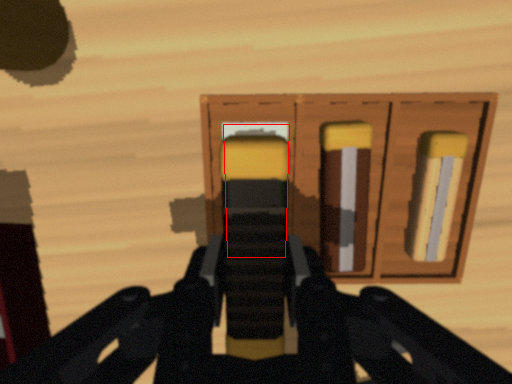

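View pics/d10.png

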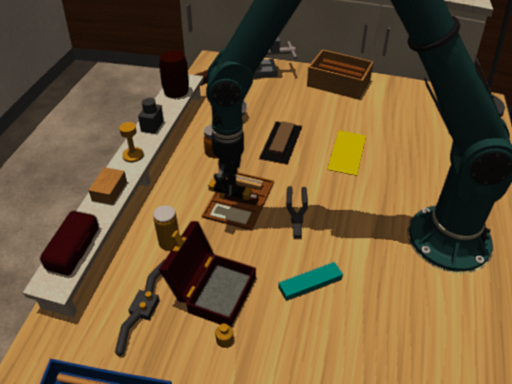

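The knife and card line up, with the card edge at (222–289,124) px just past the knife's end. Now I'll lower the knife.

```bash
python3 - <<'E'
from h import *
p=[579.3,58.3]
r.move_linear(p+[45],120); r.move_linear(p+[33.5],40); print(r.get_obs()['force'])
for z in (32.5,31.7,31,30.3):
    r.move_linear(p+[z],25); f=r.get_obs()['force']; print(z,f)
    if f[2]>0.5: break
r.grip(0.48); o=r.get_obs(); print(o['gripper_width'],o['force'],o['t'])
r.move_linear(p+[60],60); r.move_linear(p+[160],180)
save('wrist','w11'); r.wait(0.3)
r.move_linear([460,-60,300],250);save('side','d11');save('scene','s11'); print(r.get_obs()['t'])
for c in('side','scene'):
  print([(d['at'].round() if hasattr(d['at'],'round') else d['at'],d['conf']) for d in r.recognise(c,'knife_c')])
E
```

```text
[ 0.52480305  0.50208247 -1.65436178]
32.5 [0.25338325 0.17115263 1.00880599]
0.47400489503289533 [0.08151367 0.12611849 0.03060939] 33.8167
36.6083
[([573.5, 66.6, 24.9], 0.95)]
[([583.2, 59.1, 29.3], 0.94)]
```

View pics/w11.png

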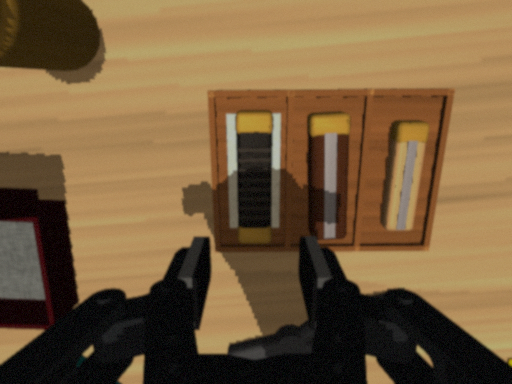

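View pics/d11.png

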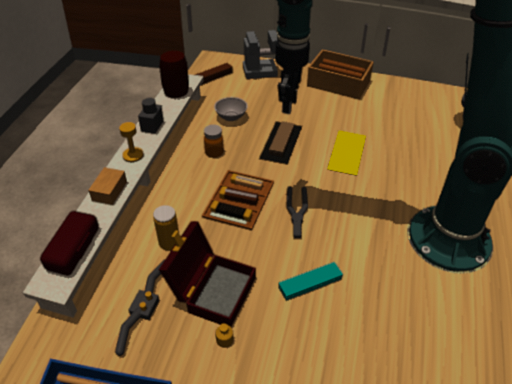

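View pics/s11.png

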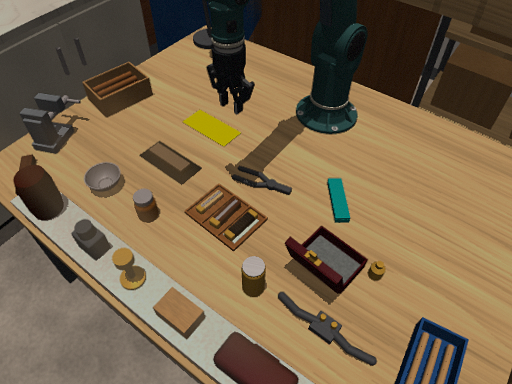

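```bash
python3 - <<'E'
from h import *
for c,n in (('side','d11'),('scene','s11')):
    I=cv2.imread(f'pics/{n}.png'); k=r.get_calibration(c); t=np.radians(-5.3);cs,s=np.cos(t),np.sin(t)
    I=cv2.resize(I,None,fx=6,fy=6,interpolation=cv2.INTER_CUBIC)
    for z,col in((25,(0,255,0)),(5,(0,0,255))):
        P=[[579.3+u*cs-v*s,58.3+u*s+v*cs,z] for u,v in((-56,-14),(56,-14),(56,14),(-56,14))]
        cv2.polylines(I,[np.round(pix(k,P)*6+2.5).astype(int)],True,col,1)
    x,y=np.round(pix(k,[[579,40,10]])[0]*6).astype(int); cv2.imwrite(f'pics/{n}z.png',I[y-200:y+200,x-270:x+270])
E
cd pics; python3 -c "
import cv2,numpy as np
cv2.imwrite('zz.png',np.vstack([cv2.resize(cv2.imread(f),None,fx=.74,fy=.74) for f in('d11z.png','s11z.png')]))"
```

```text
(no output)
```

View pics/zz.png

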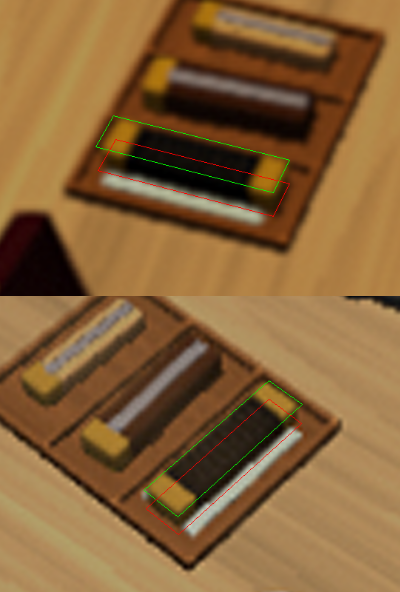

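```bash
python3 - <<'E'
from plant import r
print(r.hand_in(), r.get_obs()['t'])
E
```

```text
the job is handed in; nothing more can be done
the job is handed in; nothing more can be done
```

I did the job in the order asked and handed it in at about 37 s of the 72 s allowed.

- **Stone:** I gripped it on the case and set it down on the black mat under force control. The wrist picture showed it lying flat with mat on all sides of it.
- **Lid:** I took the tab and swung the lid to about 1.8 rad, then let go. It still stood open in the last side and scene pictures.
- **Knife:** I lifted it out of the case and set it on the card in the free bay, lengthwise. In both fixed-camera views it matches the outline of a flat knife centred on the card, clear of the walls. The networks put it at about (574–583, 59–67) mm, against my target of (579, 58).
- **Other things:** None looked moved in the last pictures. The contact forces I read stayed below about 10 N.

**Small disagreement:** the knife touched down about 1.5 mm higher than I had computed. The pictures show no tilt, so I put this down to the grip height or calibration.

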